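Balance the canister carriers on the pivoting bar

TASK

A grey canister carrier already hangs on one arm of the pivoting bar: hang the blue one on the white band of the other arm, lowering it gently until the bar bears its whole weight before you let go, so that the bar never swings fast, tips far or is pushed hard. Then hang the red one, whose weight nobody knows, on the grey one's arm, farther out than the grey, and slide it along the bar while you still hold it until you feel the bar in balance; let go only then, for with red let go the bar must not tip more than about two degrees. Leave the bar level and still with all three hanging on it, and the glassware where it stands.

Things in the scene. Friction and masses are not known exactly. Their poses are not given: they have to be found in the camera images.
- bar (a joint): tilt of the bar, rad: 0 level, positive = grey carrier's arm down. Sprung to level: it takes about 2.75 N m per rad with blue on it, 2.9 with red too. Lightly damped: it rocks about once a second, calms in 2 s, and swings if a carrier is let go before the bar bears it. At the start it rests at about +0.06
- bar_mid (a point): pivot of the bar, on its axis, 135 mm above the bench. Dark steel rod 10 mm thick, 470 mm long, brass ball (18 mm) at each end, on a post on a fixed pale wooden base (170 x 220 x 20 mm). The frame tilts with the bar: y runs along it towards the grey carrier, z up. A red needle under the pivot points at a black mark when level
- bar_band (a point): centre, on the bar's axis, of the white-painted band (36 mm long) on the free arm, 150 mm from the pivot, opposite to the grey carrier
- grey (a point): grey carrier, 0.5 kg, shaped like the blue one, fixed to the bar with its centre 30 mm from the pivot, outer face 48 mm from it; this point is under its centre, 68 mm under the bar's axis
- blue: blue carrier, about 0.5 kg: two capped metal canisters (30 mm thick, 52 mm apart along x) under a bridge (82 x 36 mm, 75 to 87 mm up) with a blue grip tab on top (18 mm in x, 26 mm in y, 87 to 125 mm up). Origin: centre of underside. The bar enters the 22 mm gap between the canisters from below, along y; a V under the bridge seats on it, bar axis 68 mm above the origin. Either way round
- red: red carrier, shape, sizes and origin as the blue one, filled to an unknown weight (0.3 to 0.8 kg): it has to be felt. It balances somewhere between 68 and 212 mm from the pivot
- beaker: glass beaker, 56 mm wide, 65 mm tall, bystander; origin under its centre
- reagent: amber reagent bottle, 60 mm wide, 130 mm tall, bystander; origin under its centre
- flask: green conical flask, 74 mm wide, 108 mm tall, bystander; origin under its centre

How it is judged:
On the way, in this order (a step that is already met when the one before it is completed fails the run):
1. the blue carrier hangs on the white band, let go, the red one not yet on the bar (y of blue in the frame of bar_mid between -0.168 and -0.132 m and z of blue in the frame of bar_mid between -0.078 and -0.06 m and x of blue in the frame of bar_mid between -0.02 and 0.02 m and angle between blue's own z axis and vertical below 0.4 rad and contact force between the fingers and blue below 0.1 N and height (world z) of red below 0.05 m), for 0.3 s.
2. the red carrier hangs on the grey one's arm, let go (y of red in the frame of bar_mid between 0.06 and 0.225 m and z of red in the frame of bar_mid between -0.078 and -0.06 m and x of red in the frame of bar_mid between -0.02 and 0.02 m and angle between each of red, blue's own z axis and vertical below 0.4 rad and contact force between the fingers and red below 0.1 N and y of blue in the frame of bar_mid between -0.168 and -0.132 m and z of blue in the frame of bar_mid between -0.078 and -0.06 m and x of blue in the frame of bar_mid between -0.02 and 0.02 m and contact force between the fingers and blue below 0.1 N), for 0.2 s.
At the end, for the whole second after the job is handed in: blue hangs seated on the bar within 18 mm of the band's centre, red hangs seated 60 to 225 mm from the pivot on the grey carrier's arm, both let go and still, and the bar rests level within 0.015 rad (all of step 2 and value of joint bar between -0.015 and 0.015 rad and velocity of joint bar between -0.04 and 0.04 rad/s and linear speed of each of red, blue below 0.03 m/s); the robot touches nothing.
It fails at once if the bar is made to swing fast (over 0.7 rad/s): a carrier dropped on it or let go before the bar bore it, or the bar knocked (velocity of joint bar above 0.7 rad/s or velocity of joint bar below -0.7 rad/s).
It fails at once if the bar is tipped beyond 0.33 rad (value of joint bar above 0.33 rad or value of joint bar below -0.33 rad).
It fails at once if the red carrier, hung, is let go while the bar is not in balance: the bar tips more than 0.04 rad off level with red on it and no finger touching red (y of red in the frame of bar_mid between 0.06 and 0.225 m and z of red in the frame of bar_mid between -0.078 and -0.06 m and x of red in the frame of bar_mid between -0.02 and 0.02 m and angle between red's own z axis and vertical below 0.4 rad and contact force between the fingers and red below 0.1 N and (value of joint bar above 0.04 rad or value of joint bar below -0.04 rad)).
It fails at once if the robot pushes the bar or the grey carrier with more than 4 N, or forces a carrier against the bar with more than 20 N (contact force between any of the fingers, the arm and bar above 4 N or contact force between any of blue, red and bar above 20 N).
It fails at once if the beaker, reagent bottle or flask is moved more than 25 mm (distance of any of beaker, reagent, flask from where it was at the start of the episode above 0.025 m).
It also fails if it takes over 72 s, if anything falls off the work surface, if the arm or the gripper's body presses on something with over 40 N, if the wrist force passes 120 N, or if a joint passes its speed limit or range.

ROBOT

A 6-joint arm with a two-finger parallel gripper is mounted at the origin on the work surface. World frame = base frame: x ahead of the robot, y to its left, z up, the work surface at z = 0. Lengths are in m, angles in rad, forces in N, time in s.
With the tool pointing down it reaches from about 0.4 to 0.825 m from the base axis. Payload 7 kg.
Tool frame: the origin (TCP) lies at the very end of the fingers, on their centre line; the grasp point (between the pads) lies 19 mm behind it; z points along the fingers, y is the line along which they close (so a half turn about z gives the same grasp; the last joint's range is limited). The gripper opens to 88 mm and grips with 3 to 60 N. Pads are 19 mm wide; open, the fingers measure 130 mm over their backs; the gripper's body (78 mm by 193 mm) begins 47 mm behind the grasp point.
Start: joints at [-0.832, 0.359, 0.012, 0, -1.224, -0.288], TCP at [0.294, -0.608, 0.227] pointing down, gripper open.
Joint ranges: [-3.07, 3.07], [-1.43, 2.12], [-1.02, 1.25], [-3.03, 1.67], [-3.05, -0], [-3.03, 3.03]. Speed limits (rad/s): [2.39, 2.39, 3.01, 3.14, 3.14, 3.14].

INTERFACE

Orientations are given as a unit quaternion [w, x, y, z].
In Python, from workcell import get_state, vision, env gives the robot as it stands. The module is installed in compiled form; this text tells all that it offers.
- The arm moves only by the tool jog_arm, never from a script. Its argument "rows" is a list of rows, each a list of 5 numbers: the shift along the tool's x, y, z in mm, then the turn about the tool's z in rad, then the closure in counts, from 0 (fully open) to 255 (shut). In form: [[tx, ty, tz, spin, hand], ...]. A call has 1 to 12 rows; each row shifts and turns the commanded pose from where the row before left it, along the tool's axes as they then stand; what a row does not reach is not made up. A row lasts 1/8 s, in which the tool goes at most 62.5 mm and 10.7 degrees, less where a joint would pass 70% of its speed; a pose out of reach is approached as far as the arm can. A call is refused whole if a number of a shift passes 62.5 or a number of a turn 0.188, either way. A call with a gripper value outside its range is refused whole. The fingers move at their own pace and stop on an object; "squeeze" is the grip in N (left out, the last holds). Time passes only in rows, so rows that do not move let the fingers close. It gives the time, the measured TCP pose, the force, the opening and the grip force at its end, in the units of the state.
- get_state(): the state, without advancing time (a new reading comes with each control period).
- vision.read_camera(name): name is "scene" or "top" or "wrist"; returns the picture (420x560x3 uint8, red, green, blue); there is no depth.
- vision.calibration(name): a dict with "fx", "fy", "cx", "cy" (pixels), "pose" (4x4, takes a point from camera to world coordinates). Camera axes: x right, y up, looking along -z (the intrinsics and any distortion apply to the point x, -y, -z); pixel columns grow to the right and rows downward; lengths in m; the calibration is good to about 2 mm. A picture is of the moment at which its call begins: read the wrist's pose just before it. calibration takes no time and is no camera call; for the wrist camera it gives the pose at the moment of the call.
- env.finish_job(): hands the job in; it is judged then, once.
The state is a dict: "clock": time; "qpos": joint angles; "dq": joint speeds; "joint_torque": joint torques, N m; "position": TCP position; "eef_rot": TCP orientation; "wrist_force": force on the tool from outside, world axes, zero at the start; "moment": the same for the moment, N m; "opening": finger opening in m; "finger_force": force on a finger pad.
Only numpy, scipy, OpenCV 4.12 (cv2) and the standard library are available. Lean on these libraries where they do the work, as an engineer would, in place of code of your own. Each camera call takes 0.05 s, during which the arm holds its last target. There are 200 camera calls.

## Working session

There is one attempt and no reset: what is moved stays moved. The work goes in short steps, Python scripts to look and compute and a tool call to move; the robot and the scene stay as the last step left them, time stands still between calls to the robot, and variables do not carry over. Pictures are saved under pics/ and viewed, at most 10 in all, crops included, and the job is handed in when it is done.

Besides the shell and the picture viewer there is one more tool, called as name(argument=value, ...) on one line, values as JSON. jog_arm: Moves the arm, as the interface text tells. Its arguments: {"type":"object","properties":{"rows":{"type":"array","items":{"type":"array","items":{"type":"number"}}},"squeeze":{"type":"number"}},"required":["rows"]}

```bash
mkdir -p pics
cat > h.py <<'E'
import numpy as np,cv2
from workcell import get_state,vision,env
def snap(n,f):
    c=vision.calibration(n); im=vision.read_camera(n); cv2.imwrite('pics/'+f,im[:,:,::-1]); return im,c
def ray(c,u,v):
    P=np.array(c['pose']); d=P[:3,:3]@np.array([(u-c['cx'])/c['fx'],-(v-c['cy'])/c['fy'],-1]); return P[:3,3],d
def atz(c,u,v,z):
    o,d=ray(c,u,v); return (o+d*(z-o[2])/d[2])
def proj(c,p):
    P=np.array(c['pose']); q=P[:3,:3].T@(np.array(p)-P[:3,3]); return c['cx']+c['fx']*q[0]/-q[2], c['cy']-c['fy']*q[1]/-q[2]
def crop(im,u0,v0,u1,v1,k,f):
    cv2.imwrite('pics/'+f,cv2.resize(im[v0:v1,u0:u1,::-1],None,fx=k,fy=k,interpolation=cv2.INTER_CUBIC))
E
python3 - <<'E'
from h import *
for n in ['scene','top']:
    im,c=snap(n,n+'0.png'); print(n,c)
print(get_state())
E
```

```text
scene {'fx': 437.9305734132573, 'fy': 437.9305734132573, 'cx': 282.4477630465579, 'cy': 213.28151789731507, 'pose': array([[-0.03142668, -0.82311231,  0.56700836,  1.27298433],
       [ 0.99947796, -0.02162559,  0.02400314,  0.04535124],
       [-0.00749539,  0.5674667 ,  0.82336223,  1.14354229],
       [ 0.        ,  0.        ,  0.        ,  1.        ]])}
top {'fx': 477.7356422434622, 'fy': 477.7356422434622, 'cx': 277.7722451276139, 'cy': 211.53435729565908, 'pose': array([[-0.01850228,  0.98197804, -0.18808721,  0.36148468],
       [-0.99979546, -0.01970805, -0.00454244,  0.00907461],
       [-0.00816741,  0.18796469,  0.98214183,  1.15591497],
       [ 0.        ,  0.        ,  0.        ,  1.        ]])}
{'clock': 0.1, 'qpos': array([-8.31905205e-01,  3.59323506e-01,  1.11672362e-02, -3.28610906e-04,
       -1.22409702e+00, -2.88129408e-01]), 'dq': array([ 0.00031823, -0.00349438,  0.00318395,  0.0002695 , -0.00016449,
       -0.0009238 ]), 'joint_torque': array([-1.24104936e-03, -5.84162879e+01,  2.93751222e+01,  7.01551706e+00,
        1.01434972e-02, -5.65454934e-05]), 'position': array([ 0.29387768, -0.60718817,  0.22571472]), 'eef_rot': array([-2.23293883e-04, -2.23423012e-01,  9.74721295e-01,  7.10415882e-04]), 'wrist_force': array([0.66628277, 1.27700552, 0.07420963]), 'moment': array([ 0.01199192, -0.0430339 ,  0.02573495]), 'finger_force': 0.0, 'opening': 0.08773999908694166}
```

View pics/top0.png

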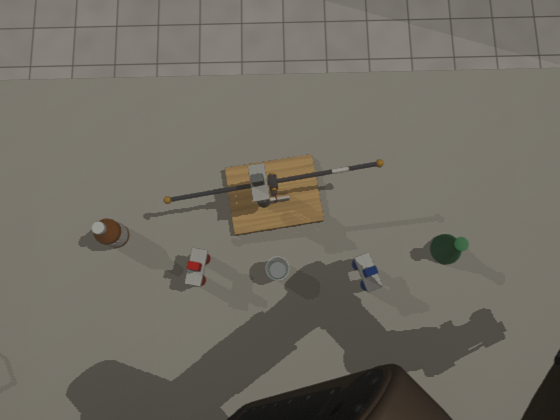

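View pics/scene0.png

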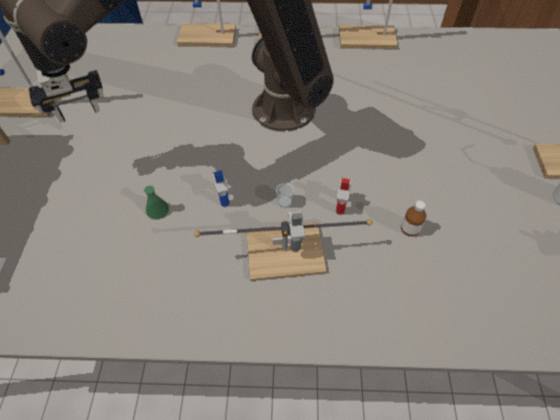

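Top view: bar from the left ball (167,200), on the grey arm, to the right ball (380,163). The band is at about (341,170), blue tab (370,270), red tab (194,266), beaker (277,269), bottle (108,233), flask (446,250). I'll enlarge it.

Run:
```python
from h import *
im=cv2.imread('pics/top0.png')[:,:,::-1]
a=cv2.resize(im[235:305,330:410],None,fx=5,fy=5,interpolation=cv2.INTER_CUBIC)
b=cv2.resize(im[235:305,160:240],None,fx=5,fy=5,interpolation=cv2.INTER_CUBIC)
cv2.imwrite('pics/cr0.png',np.hstack([b,a])[:,:,::-1])
import json
c=vision.calibration('top')
for n,u,v,z in [('ballG',167,200,.12),('ballF',380,163,.149),('band',341,170,.144),('pivot',272.5,181.5,.135),('beaker',278,269,.065),('reag',99,228,.13),('flask',461,244,.108)]: print(n,atz(c,u,v,z).round(3))
```

```text
ballG [0.591 0.26  0.12 ]
ballF [ 0.658 -0.212  0.149]
band [ 0.645 -0.126  0.144]
pivot [0.625 0.024 0.135]
beaker [0.437 0.016 0.065]
reag [0.529 0.404 0.13 ]
flask [ 0.481 -0.387  0.108]
```

View pics/cr0.png

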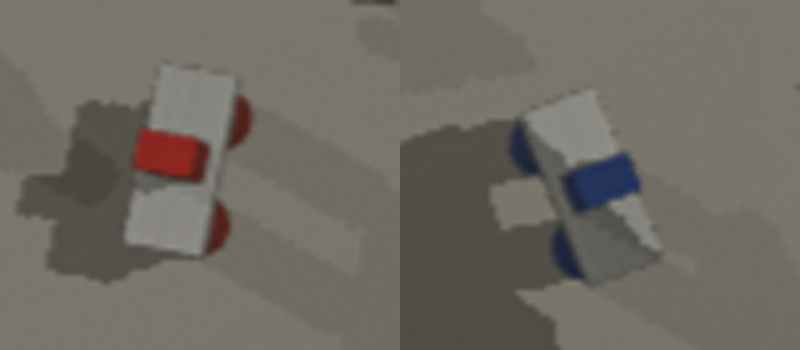

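```bash
cat >> h.py <<'E'
def tool(target,yaw=None):
    s=get_state(); w,x,y,z=s['eef_rot']; p=s['position']
    tx=np.array([1-2*(y*y+z*z),2*(x*y+w*z)]); ty=np.array([2*(x*y-w*z),1-2*(x*x+z*z)])
    tx/=np.linalg.norm(tx); ty/=np.linalg.norm(ty)
    d=np.array(target)-p
    a=np.arctan2(ty[1],ty[0]); sp=None
    if yaw is not None:
        sp=-((yaw-a+np.pi/2)%np.pi-np.pi/2)
    print('pos',p.round(4),'yaw_y',round(a,3),'q6',s['qpos'][5].round(2),'| shift mm',(1000*np.array([d[:2]@tx,d[:2]@ty,-d[2]])).round(1),'spin',sp,'F',s['wrist_force'].round(2),'t',s['clock'],'op',round(s['opening'],4),'ff',round(s['finger_force'],2))
E
python3 - <<'E'
from h import *
c=vision.calibration('top')
for n,off,cs in [('red',160,[(163,65),(238,77),(203,256),(126,242)]),('blue',330,[(123,115),(193,90),(262,258),(192,285)])]:
    P=[atz(c,off+u/5,235+v/5,.087) for u,v in cs]
    ctr=sum(P)/4; ax=(P[0]+P[1]-P[2]-P[3])/2; ay=(P[0]+P[3]-P[1]-P[2])/2
    print(n,ctr.round(4),np.linalg.norm(ax).round(4),np.linalg.norm(ay).round(4),'yaw',np.arctan2(ax[1],ax[0]).round(3),np.arctan2(-ay[0],ay[1]).round(3))
    tool([*ctr[:2],.22],np.arctan2(ax[1],ax[0]))
E
```

```text
red [0.4441 0.1977 0.087 ] 0.0803 0.0346 yaw -0.188 -0.187
pos [ 0.2939 -0.6072  0.2257] yaw_y 2.021 q6 -0.29 | shift mm [-485.8  659.1    5.7] spin -0.931933576756419 F [0.67 1.28 0.07] t 0.1 op 0.0877 ff 0.0
blue [ 0.4248 -0.1848  0.087 ] 0.0797 0.0335 yaw 0.34 0.331
pos [ 0.2939 -0.6072  0.2257] yaw_y 2.021 q6 -0.29 | shift mm [-301.8  323.2    5.7] spin -1.4599438722378713 F [0.67 1.28 0.07] t 0.1 op 0.0877 ff 0.0
```

jog_arm(rows=[[0, 0, 0, -0.182, 0], [0, 0, 0, -0.182, 0], [0, 0, 0, -0.182, 0], [0, 0, 0, -0.182, 0], [0, 0, 0, -0.182, 0], [0, 0, 0, -0.182, 0], [0, 0, 0, -0.182, 0], [0, 0, 0, -0.182, 0], [-40, -29, 0, 0, 0], [-40, -29, 0, 0, 0], [-40, -29, 0, 0, 0], [-40, -29, 0, 0, 0]], squeeze=20)

```text
clock: 1.6
position: [0.3509, -0.4167, 0.2262]
eef_rot: [-0.0, 0.815, -0.579, -0.0]
wrist_force: [0.8, 0.5, 0.2]
opening: 0.0879
finger_force: 0.0
```

jog_arm(rows=[[-40, -29, 0, 0, 0], [-40, -29, 0, 0, 0], [-40, -29, 0, 0, 0], [-40, -29, 0, 0, 0], [-35, -31, 0, 0, 0], [0, 0, 0, 0, 0], [0, 0, 0, 0, 0]])

```text
clock: 2.48
position: [0.4251, -0.1855, 0.2264]
eef_rot: [0.0, 0.816, -0.579, -0.0]
wrist_force: [0.1, -0.1, 0.0]
opening: 0.0879
finger_force: 0.0
```

Run:
```python
from h import *
tool([.4248,-.1848,.21],.335)
im,c=snap('wrist','w1.png'); cv2.imwrite('pics/w1.png',im[:,:,::-1])
for z in (.125,.087):print(proj(c,[.4248,-.1848,z]))
```

```text
pos [ 0.4251 -0.1855  0.2264] yaw_y -2.805 q6 0.32 | shift mm [-0.8  0.1 16.4] spin 0.001993294476376306 F [ 0.07 -0.07  0.04] t 2.475 op 0.0879 ff 0.0
(np.float64(281.32294541680665), np.float64(211.38348241096003))
(np.float64(281.1704713827404), np.float64(201.86929570028482))
```

View pics/w1.png

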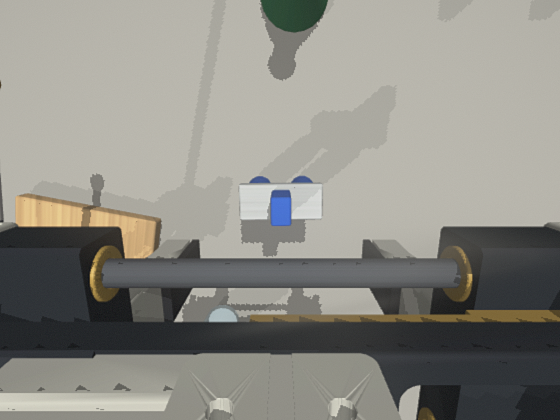

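Tab at (281,207) and bridge centred at (281,202), as predicted and aligned. Descend and grip.

jog_arm(rows=[[0, 0, 40, 0, 0], [0, 0, 40, 0, 60], [0, 0, 30, 0, 100], [0, 0, 22, 0, 100], [0, 0, 0, 0, 180], [0, 0, 0, 0, 255], [0, 0, 0, 0, 255], [0, 0, 0, 0, 255]], squeeze=20)

```text
clock: 3.52
position: [0.4257, -0.1858, 0.0953]
eef_rot: [-0.0, 0.815, -0.579, 0.001]
wrist_force: [-0.3, -0.1, 0.0]
opening: 0.023
finger_force: 0.0
```

jog_arm(rows=[[0, 0, -10, 0, 255], [0, 0, -30, 0, 255], [0, 0, -40, 0, 255], [0, 0, -40, 0, 255], [0, 0, -25, 0, 255], [0, 0, 0, 0, 255], [0, 0, 0, 0, 255], [0, 0, 0, 0, 255]])

```text
clock: 4.53
position: [0.4244, -0.1855, 0.2381]
eef_rot: [0.001, 0.815, -0.579, -0.001]
wrist_force: [-0.2, -0.1, -5.1]
opening: 0.0178
finger_force: 20.0
```

Run:
```python
from h import *
psi=.141; m=np.array([.6245,.024]); by=np.array([-np.sin(psi),np.cos(psi)])
t=m-.150*by; print('band',t); 
tool([*t,.26],psi)
im,c=snap('top','t2.png'); crop(im,150,130,400,290,3,'t2c.png')
# band edges from first top picture, bar axis fit
im0=cv2.imread('pics/top0.png')[:,:,::-1]; crop(im0,310,150,400,190,8,'b.png')
```

```text
band [ 0.64557999 -0.12451139]
pos [ 0.4244 -0.1855  0.2381] yaw_y -2.806 q6 0.32 | shift mm [  15.3 -228.9  -21.9] spin 0.19485410506719258 F [-0.23 -0.14 -5.14] t 4.525 op 0.0178 ff 19.98
```

View pics/b.png

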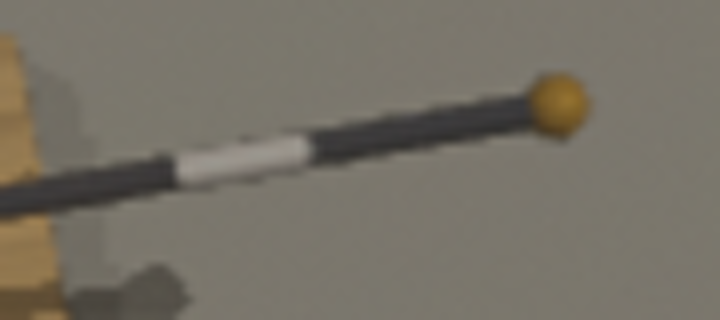

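Band centre at crop (244,160), i.e. full-image (340.4,170.0), which agrees with the geometry. Now bring blue above the band.

jog_arm(rows=[[0, 0, -30, 0.0975, 255], [0, 0, 0, 0.0975, 255], [-6, -30, 0, 0, 255], [-6, -45, 0, 0, 255], [-6, -50, 0, 0, 255], [-6, -45, 0, 0, 255], [-3, -35, 0, 0, 255], [-2, -22, 0, 0, 255], [0, 0, 0, 0, 255], [0, 0, 0, 0, 255], [0, 0, 0, 0, 255]])

```text
clock: 5.95
position: [0.6453, -0.1253, 0.2696]
eef_rot: [0.0, 0.755, -0.656, -0.0]
wrist_force: [0.4, -0.5, -4.0]
opening: 0.0177
finger_force: 20.0
```

Run:
```python
from h import *
tool([.6456,-.1245,.268],.141)
for n in ['scene']:
    im,c=snap(n,n+'3.png'); print('band',proj(c,[.6456,-.1245,.144]),'ball',proj(c,[.658,-.209,.149]),'ballG',proj(c,[.591,.257,.12]))
    crop(im,180,150,380,280,4,n+'3c.png')
im,c=snap('wrist','w3.png')
```

```text
pos [ 0.6453 -0.1253  0.2696] yaw_y -3.001 q6 0.04 | shift mm [-0.7 -0.4  1.6] spin -0.0002485536174523517 F [ 0.42 -0.45 -4.03] t 5.95 op 0.0177 ff 20.0
band (np.float64(229.66703111980155), np.float64(230.72997815626715)) ball (np.float64(197.58471297388695), np.float64(232.9333873308605)) ballG (np.float64(368.52134247104834), np.float64(221.885023777241))
```

View pics/scene3c.png

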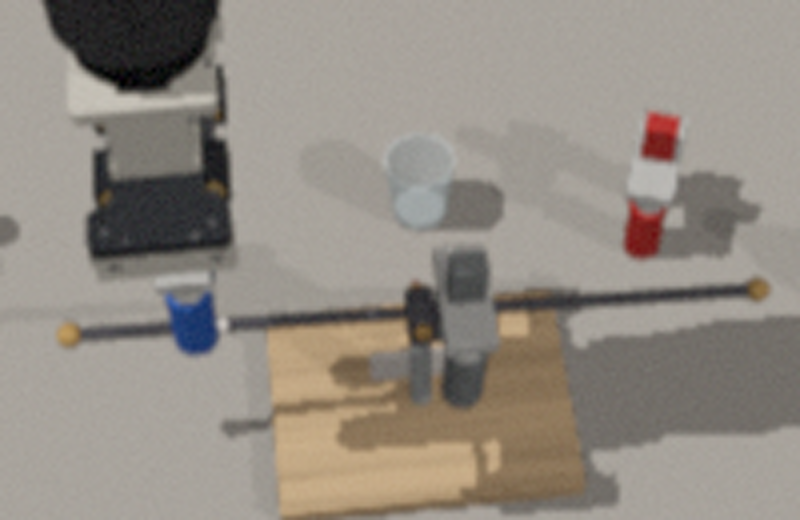

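Balls at (197.0,233.8) and (369.8,222.2) in the full image, within about 1 px of prediction. Lower.

jog_arm(rows=[[0, 0, 12, 0, 255], [0, 0, 15, 0, 255], [0, 0, 15, 0, 255], [0, 0, 15, 0, 255], [0, 0, 12, 0, 255], [0, 0, 8, 0, 255], [0, 0, 5, 0, 255], [0, 0, 3, 0, 255], [0, 0, 0, 0, 255]], squeeze=14)

```text
clock: 7.18
position: [0.6461, -0.1251, 0.1847]
eef_rot: [-0.0, 0.755, -0.656, 0.0]
wrist_force: [0.4, -0.3, -4.4]
opening: 0.018
finger_force: 14.0
```

jog_arm(rows=[[0, 0, 2, 0, 255], [0, 0, 2, 0, 255], [0, 0, 2, 0, 255], [0, 0, 2, 0, 255], [0, 0, 2, 0, 255], [0, 0, 0, 0, 255], [0, 0, 0, 0, 255]])

```text
clock: 8.05
position: [0.6459, -0.1251, 0.1746]
eef_rot: [0.0, 0.755, -0.656, -0.0]
wrist_force: [-1.0, 0.7, -4.0]
opening: 0.0181
finger_force: 14.0
```

jog_arm(rows=[[0.4, 0, 2, 0, 255], [0.4, 0, 2, 0, 255], [0.5, 0, 2, 0, 255], [0.5, 0, 2, 0, 255], [0.5, 0, 2, 0, 255], [0.5, 0, 2, 0, 255], [0.5, 0, 2, 0, 255], [0, 0, 0, 0, 255], [0, 0, 0, 0, 255]], squeeze=10)

```text
clock: 9.18
position: [0.6463, -0.1284, 0.1605]
eef_rot: [0.0, 0.755, -0.656, -0.0]
wrist_force: [-2.5, 0.9, -3.3]
opening: 0.0175
finger_force: 10.0
```

jog_arm(rows=[[0.4, 0, 2, 0, 255], [0.4, 0, 2, 0, 255], [0.4, 0, 2, 0, 255], [0.4, 0, 2, 0, 255], [0.4, 0, 2, 0, 255], [0.4, 0, 2, 0, 255], [0, 0, 0, 0, 255], [0, 0, 0, 0, 255]])

```text
clock: 10.18
position: [0.6467, -0.1309, 0.1486]
eef_rot: [0.0, 0.755, -0.656, 0.0]
wrist_force: [-3.0, 1.5, -1.1]
opening: 0.0182
finger_force: 10.0
```

Run:
```python
from h import *
tool([.6456,-.1245,.132],.141)
im,c=snap('scene','s4.png')
crop(im,180,170,380,280,4,'s4c.png')
```

```text
pos [ 0.6467 -0.1309  0.1486] yaw_y -3.001 q6 0.05 | shift mm [-6.4  0.2 16.6] spin 1.5741011797132387e-05 F [-3.02  1.52 -1.11] t 10.175 op 0.0182 ff 10.0
```

View pics/s4c.png

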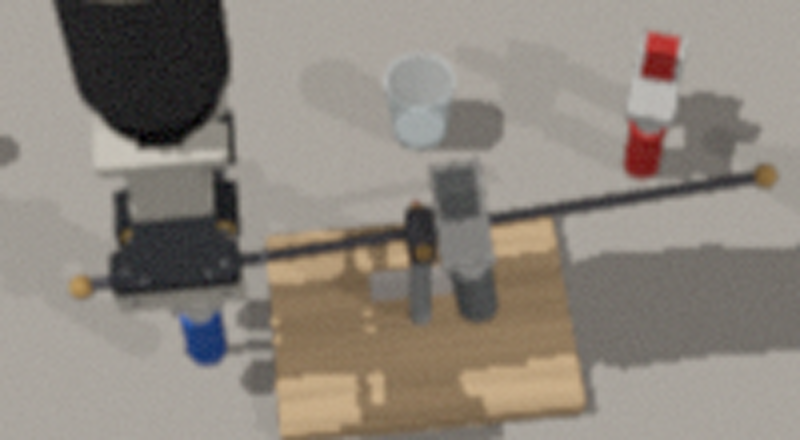

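Bar tilted to free side (balls at crop (80,287) and (767,175)), blue partly borne. A lateral force shows a few mm x offset; relieve it and continue.

jog_arm(rows=[[0, 0.7, 0, 0, 255], [0, 0.7, 0, 0, 255], [0, 0.6, 0, 0, 255], [0, 0, 0, 0, 255], [0, 0, 0, 0, 255]], squeeze=8)

```text
clock: 10.85
position: [0.6457, -0.1311, 0.149]
eef_rot: [-0.001, 0.755, -0.655, 0.001]
wrist_force: [2.7, -1.5, -1.6]
opening: 0.0181
finger_force: 8.0
```

jog_arm(rows=[[0, 0.3, 1, 0, 255], [0, 0.3, 1, 0, 255], [0, 0, 1, 0, 255], [0, 0, 1, 0, 255], [0, 0, 0, 0, 255], [0, 0, 0, 0, 255]])

```text
clock: 11.6
position: [0.6452, -0.1308, 0.1449]
eef_rot: [-0.001, 0.755, -0.655, 0.001]
wrist_force: [4.2, 0.1, -1.9]
opening: 0.0179
finger_force: 8.0
```

jog_arm(rows=[[0, -0.6, 0, 0, 255], [0, -0.6, 0, 0, 255], [0, 0, 0, 0, 255], [0, 0, 0, 0, 255]])

```text
clock: 12.1
position: [0.6454, -0.1308, 0.1445]
eef_rot: [-0.0, 0.755, -0.656, -0.0]
wrist_force: [4.4, 0.7, -0.2]
opening: 0.0178
finger_force: 8.0
```

jog_arm(rows=[[0.2, 0, 1, 0, 255], [0.2, 0, 1, 0, 255], [0.2, 0, 1, 0, 255], [0.2, 0, 1, 0, 255], [0, 0, 0, 0, 255], [0, 0, 0, 0, 255]])

```text
clock: 12.85
position: [0.6455, -0.1317, 0.1406]
eef_rot: [0.0, 0.755, -0.656, -0.0]
wrist_force: [2.9, 3.4, -1.3]
opening: 0.0183
finger_force: 8.0
```

jog_arm(rows=[[-0.5, -0.5, 1, 0, 255], [-0.5, -0.5, 1, 0, 255], [-0.3, 0, 1, 0, 255], [0, 0, 1, 0, 255], [0, 0, 0, 0, 255], [0, 0, 0, 0, 255]])

```text
clock: 13.6
position: [0.6457, -0.1306, 0.1363]
eef_rot: [0.001, 0.755, -0.656, -0.0]
wrist_force: [-1.4, -2.3, -0.7]
opening: 0.018
finger_force: 8.0
```

```bash
cat >> h.py <<'E'
def tilt(im=None,c=None):
    # ball positions from scene camera: HSV brass blobs
    if im is None: c=vision.calibration('scene'); im=vision.read_camera('scene')
    h=cv2.cvtColor(im,cv2.COLOR_RGB2HSV).astype(int)
    m=((h[:,:,0]>10)&(h[:,:,0]<28)&(h[:,:,1]>110)&(h[:,:,2]>70)).astype(np.uint8)
    psi=.141; by=np.array([-np.sin(psi),np.cos(psi),0]); P=np.array([.6245,.024,.135])
    out=[]
    from scipy.optimize import minimize_scalar
    for s in (1,-1):
        us=np.array([proj(c,P+s*.238*(by*np.cos(t)-np.array([0,0,np.sin(t)]))) for t in np.linspace(-.3,.3,13)])
        u0,v0=us.min(0).astype(int)-6; u1,v1=us.max(0).astype(int)+7
        mm=np.zeros_like(m); mm[v0:v1,u0:u1]=m[v0:v1,u0:u1]
        n,l,st,ce=cv2.connectedComponentsWithStats(mm)
        if n<2: out.append((None,)); continue
        k=1+np.argmax(st[1:,4]); b=ce[k]
        f=lambda t:np.hypot(*(np.array(proj(c,P+s*.238*(by*np.cos(t)-np.array([0,0,np.sin(t)]))))-b))
        r=minimize_scalar(f,bounds=(-.35,.35),method='bounded'); out.append((b.round(2).tolist(),int(st[k,4]),round(r.x,4),round(r.fun,2)))
    return out
E
python3 - <<'E'
from h import *
c=vision.calibration('scene')
for f in ['scene0','scene3','s4']: print(f,tilt(cv2.imread(f'pics/{f}.png')[:,:,::-1],c))
for i in range(4): print(tilt()); print(get_state()['wrist_force'].round(2),get_state()['position'].round(4))
E
```

```text
scene0 [([368.89, 221.72], 18, np.float64(0.0621), np.float64(0.47)), ([196.89, 233.28], 18, np.float64(0.0503), np.float64(0.04))]
scene3 [([368.85, 221.77], 13, np.float64(0.0633), np.float64(0.49)), ([197.0, 233.21], 19, np.float64(0.0511), np.float64(0.16))]
s4 [([370.71, 213.5], 14, np.float64(-0.1116), np.float64(0.61)), ([199.87, 241.53], 15, np.float64(-0.1296), np.float64(0.23))]
[([370.89, 209.72], 18, np.float64(-0.1912), np.float64(0.5)), ([201.6, 244.4], 15, np.float64(-0.1958), np.float64(0.36))]
[-1.45 -1.74 -1.42] [ 0.6458 -0.1306  0.1364]
[([370.88, 209.59], 17, np.float64(-0.194), np.float64(0.5)), ([201.71, 244.5], 14, np.float64(-0.1987), np.float64(0.33))]
[-0.54 -2.47 -0.27] [ 0.6458 -0.1306  0.1364]
[([370.75, 209.62], 16, np.float64(-0.1934), np.float64(0.63)), ([201.71, 244.5], 14, np.float64(-0.1987), np.float64(0.33))]
[-1.85 -2.15 -1.  ] [ 0.6458 -0.1306  0.1364]
[([370.75, 209.62], 16, np.float64(-0.1934), np.float64(0.63)), ([201.71, 244.5], 14, np.float64(-0.1987), np.float64(0.33))]
[-1.81 -2.59 -0.44] [ 0.6458 -0.1305  0.1364]
```

jog_arm(rows=[[0.3, 0, 1, 0, 255], [0.3, 0, 1, 0, 255], [0.3, 0, 1, 0, 255], [0.2, 0, 1, 0, 255], [0, 0, 0, 0, 255], [0, 0, 0, 0, 255], [0, 0, 0, 0, 255]])

```text
clock: 14.68
position: [0.6463, -0.1313, 0.1325]
eef_rot: [0.0, 0.755, -0.656, -0.0]
wrist_force: [-4.1, 1.1, 0.3]
opening: 0.018
finger_force: 8.0
```

Run:
```python
from h import *
for i in range(3): print(tilt()); print(get_state()['wrist_force'].round(2),get_state()['position'].round(4))
```

```text
[([370.6, 208.6], 15, np.float64(-0.2153), np.float64(0.7)), ([202.5, 245.5], 14, np.float64(-0.2234), np.float64(0.31))]
[-3.65  1.27  0.48] [ 0.6463 -0.1313  0.1325]
[([370.6, 208.6], 15, np.float64(-0.2153), np.float64(0.7)), ([202.71, 245.5], 14, np.float64(-0.226), np.float64(0.14))]
[-3.74  1.33 -0.34] [ 0.6463 -0.1314  0.1325]
[([370.62, 208.75], 16, np.float64(-0.2121), np.float64(0.69)), ([202.6, 245.4], 15, np.float64(-0.2231), np.float64(0.17))]
[-3.86  1.26  0.63] [ 0.6463 -0.1314  0.1325]
```

jog_arm(rows=[[0, 0.4, 0.5, 0, 255], [0, 0.1, 0.5, 0, 255], [0, 0, 0, 0, 255], [0, 0, 0, 0, 255]], squeeze=4)

```text
clock: 15.32
position: [0.6463, -0.1315, 0.1317]
eef_rot: [-0.0, 0.755, -0.656, 0.0]
wrist_force: [-1.8, 0.6, 0.9]
opening: 0.0182
finger_force: 4.0
```

Run:
```python
from h import *
for i in range(3): print(tilt()); print(get_state()['wrist_force'].round(2),get_state()['position'].round(4))
```

```text
[([370.5, 208.5], 16, np.float64(-0.2176), np.float64(0.79)), ([202.71, 245.5], 14, np.float64(-0.226), np.float64(0.14))]
[-0.85 -0.87 -0.38] [ 0.6463 -0.1315  0.1317]
[([370.5, 208.5], 16, np.float64(-0.2176), np.float64(0.79)), ([202.71, 245.5], 14, np.float64(-0.226), np.float64(0.14))]
[-1.01  0.35  0.53] [ 0.6463 -0.1315  0.1317]
[([370.5, 208.5], 16, np.float64(-0.2176), np.float64(0.79)), ([202.71, 245.5], 14, np.float64(-0.226), np.float64(0.14))]
[-1.77 -0.83  0.45] [ 0.6463 -0.1315  0.1317]
```

Borne and calm. Open slightly, then check.

jog_arm(rows=[[0, 0, 0, 0, 195], [0, 0, 0, 0, 170], [0, 0, 0, 0, 130], [0, 0, 0, 0, 130]])

```text
clock: 15.98
position: [0.6461, -0.1314, 0.1316]
eef_rot: [-0.0, 0.755, -0.656, 0.0]
wrist_force: [0.7, 0.2, -0.5]
opening: 0.0415
finger_force: 0.0
```

jog_arm(rows=[[0, 0, -10, 0, 130], [0, 0, -25, 0, 130], [0, 0, -50, 0, 130], [0, 0, -50, 0, 130], [0, 0, -15, 0, 130]])

```text
clock: 16.6
position: [0.6474, -0.1317, 0.2867]
eef_rot: [-0.002, 0.755, -0.655, 0.003]
wrist_force: [0.0, -0.1, -0.4]
opening: 0.0429
finger_force: 0.0
```

Run:
```python
from h import *
for i in range(3): print(tilt()); print(get_state()['wrist_force'].round(2),get_state()['position'].round(4))
tool([.4441,.1977,.26],-.188)
im,c=snap('top','t5.png'); im2,c2=snap('scene','s5.png')
a=cv2.resize(im[140:240,150:400],None,fx=3,fy=3,interpolation=cv2.INTER_CUBIC);b=cv2.resize(im2[190:265,180:380],None,fx=3.75,fy=3.75,interpolation=cv2.INTER_CUBIC)
cv2.imwrite('pics/c5.png',np.vstack([a,b])[:,:,::-1])
```

```text
[([370.47, 208.87], 15, np.float64(-0.2099), np.float64(0.86)), ([202.6, 245.4], 15, np.float64(-0.2231), np.float64(0.17))]
[ 0.12 -0.05  1.74] [ 0.6473 -0.1317  0.2869]
[([370.6, 208.6], 15, np.float64(-0.2153), np.float64(0.7)), ([202.5, 245.0], 16, np.float64(-0.2158), np.float64(0.0))]
[-0.48  0.68 -0.6 ] [ 0.6468 -0.1315  0.2843]
[([370.76, 208.76], 17, np.float64(-0.2115), np.float64(0.55)), ([202.62, 245.25], 16, np.float64(-0.2211), np.float64(0.06))]
[-0.01  0.44 -0.82] [ 0.646  -0.1313  0.2821]
pos [ 0.646  -0.1313  0.2821] yaw_y -3.001 q6 0.05 | shift mm [-354.1  153.7   22.1] spin 0.3289231630201668 F [-0.01  0.44 -0.82] t 16.75 op 0.0429 ff 0.0
```

View pics/c5.png

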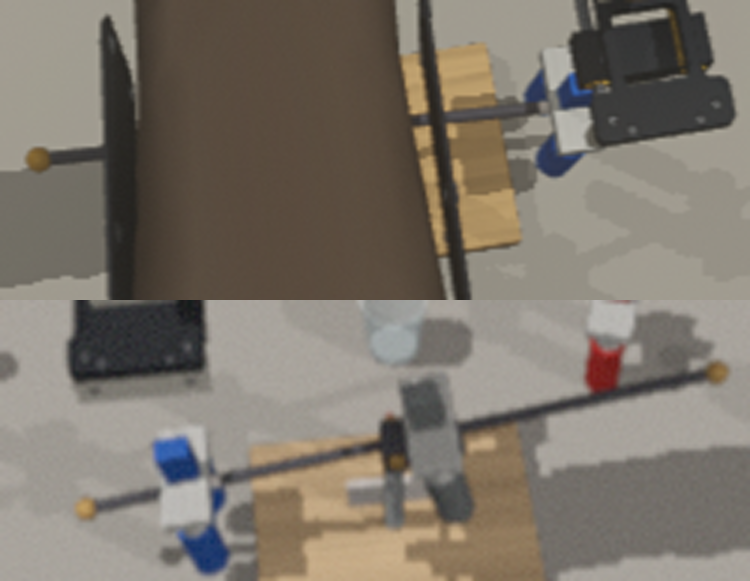

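Blue hangs seated on the free arm at about scene crop (186,490), clear of the gripper. I'll check its place along the bar by projecting the model.

```bash
python3 - <<'E'
from h import *
psi=.141;t=-.218;P=np.array([.6245,.024,.135])
bx=np.array([np.cos(psi),np.sin(psi),0]);yh=np.array([-np.sin(psi),np.cos(psi),0])
by=yh*np.cos(t)-np.array([0,0,np.sin(t)]); bz=yh*np.sin(t)+np.array([0,0,np.cos(t)])
cs=vision.calibration('scene')
for d in (.14,.15,.16):
  for nm,X,Y,Z in [('tabtop',.009,.013,.057),('bridge top far(+x)',.041,.018,.019)]:
    q=[proj(cs,P+bx*a+by*(-d+b)+bz*Z) for a,b in [(X,Y),(X,-Y),(-X,-Y),(-X,Y)]]
    print(d,nm,[(round((u-180)*3.75),round((v-190)*3.75+300)) for u,v in q])
tool([.4441,.1977,.26],-.188)
E
python3 - <<'E'
import cv2
im=cv2.imread('pics/c5.png'); cv2.imwrite('pics/c6.png',cv2.resize(im[410:580,70:270],None,fx=4,fy=3.5,interpolation=cv2.INTER_CUBIC))
E
```

```text
0.14 tabtop [(203, 447), (168, 455), (167, 434), (202, 426)]
0.14 bridge top far(+x) [(229, 510), (181, 520), (176, 425), (222, 415)]
0.15 tabtop [(190, 450), (155, 458), (154, 437), (189, 429)]
0.15 bridge top far(+x) [(215, 513), (167, 523), (164, 428), (210, 418)]
0.16 tabtop [(176, 453), (141, 461), (141, 439), (175, 432)]
0.16 bridge top far(+x) [(202, 516), (154, 526), (151, 431), (197, 421)]
pos [ 0.6452 -0.1313  0.2799] yaw_y -3.001 q6 0.05 | shift mm [-354.   152.9   19.9] spin 0.32886555838600984 F [-0.13 -0.17 -1.16] t 16.85 op 0.0429 ff 0.0
```

View pics/c6.png

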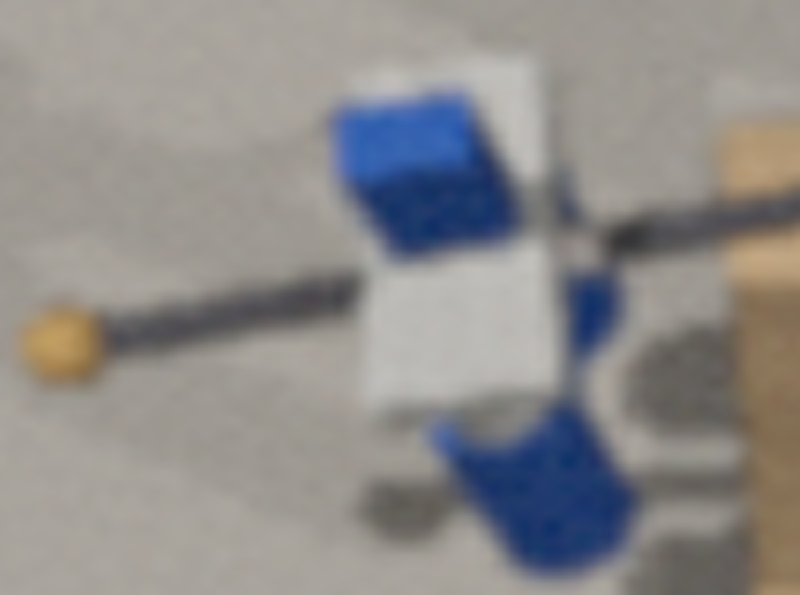

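Tab top at full-image x 154–189 in the previous crop, which matches d = 150 mm. Go to red.

jog_arm(rows=[[0, 0, 0, 0.1645, 60], [0, 0, 0, 0.1645, 0], [-20, 20, 0, 0, 0], [-38, 33, 0, 0, 0], [-45, 40, 0, 0, 0], [-45, 42, 0, 0, 0], [-45, 42, 0, 0, 0], [-42, 38, 0, 0, 0], [-35, 30, 0, 0, 0], [-15, 14, 0, 0, 0], [0, 0, 0, 0, 0], [0, 0, 0, 0, 0]])

```text
clock: 18.35
position: [0.4447, 0.1964, 0.2807]
eef_rot: [-0.001, -0.638, 0.77, -0.0]
wrist_force: [0.8, 0.2, 0.8]
opening: 0.0876
finger_force: 0.0
```

Run:
```python
from h import *
tool([.4441,.1977,.0945],-.188)
im,c=snap('wrist','w7.png')
h=cv2.cvtColor(im,cv2.COLOR_RGB2HSV).astype(int); m=(((h[:,:,0]<6)|(h[:,:,0]>174))&(h[:,:,1]>150)&(h[:,:,2]>60)).astype(np.uint8)
n,l,st,ce=cv2.connectedComponentsWithStats(m)
print([(s.tolist(),e.round(1).tolist()) for s,e in zip(st[1:],ce[1:]) if s[4]>30])
for z in (.125,.087): print(proj(c,[.4441,.1977,z]))
print(tilt())
```

```text
pos [0.4447 0.1964 0.2807] yaw_y 2.954 q6 -1.01 | shift mm [ -1.1   0.8 186.2] spin 0.00018142512077101713 F [0.79 0.21 0.76] t 18.35 op 0.0876 ff 0.0
[([90, 52, 31, 22, 50], [104.8, 62.1]), ([273, 188, 17, 24, 368], [281.3, 199.8])]
(np.float64(281.7407316074563), np.float64(198.73749436491005))
(np.float64(281.57114618540584), np.float64(191.99780154557806))
[([370.75, 208.75], 20, np.float64(-0.2118), np.float64(0.57)), ([202.59, 245.12], 17, np.float64(-0.2187), np.float64(0.0))]
```

jog_arm(rows=[[-1, 1, 30, 0, 0], [0, 0, 45, 0, 60], [0, 0, 45, 0, 100], [0, 0, 40, 0, 130], [0, 0, 26, 0, 150], [0, 0, 0, 0, 180], [0, 0, 0, 0, 255], [0, 0, 0, 0, 255], [0, 0, 0, 0, 255], [0, 0, 0, 0, 255]], squeeze=20)

```text
clock: 19.7
position: [0.4445, 0.1985, 0.0967]
eef_rot: [0.001, -0.638, 0.77, -0.0]
wrist_force: [-3.3, -1.0, 7.0]
opening: 0.0177
finger_force: 20.0
```

jog_arm(rows=[[0, 0, -10, 0, 255], [0, 0, -30, 0, 255], [0, 0, -45, 0, 255], [0, 0, -45, 0, 255], [0, 0, -40, 0, 255], [0, 0, -20, 0, 255], [0, 0, 0, 0, 255], [0, 0, 0, 0, 255], [0, 0, 0, 0, 255]])

```text
clock: 20.82
position: [0.4433, 0.1976, 0.284]
eef_rot: [-0.001, -0.638, 0.77, 0.0]
wrist_force: [0.4, -0.4, -7.3]
opening: 0.0178
finger_force: 20.0
```

Run:
```python
from h import *
fs=[get_state()['wrist_force'][2]]
for i in range(10): t=tilt(); fs.append(get_state()['wrist_force'][2])
print(np.mean(fs),np.std(fs),t)
psi=.141
for d in (.10,.12,.14,.16):
    print(d); tool([.6245-np.sin(psi)*d,.024+np.cos(psi)*d,.285],psi)
```

```text
-6.725835150126955 0.44009988045024806 [([370.75, 208.75], 20, np.float64(-0.2118), np.float64(0.57)), ([202.6, 245.4], 15, np.float64(-0.2231), np.float64(0.17))]
0.1
pos [0.444  0.1981 0.2855] yaw_y 2.954 q6 -1.01 | shift mm [  42.7 -177.6    0.5] spin -0.3289737368228689 F [ 0.15  0.47 -6.69] t 21.325 op 0.0178 ff 19.98
0.12
pos [0.444  0.1981 0.2855] yaw_y 2.954 q6 -1.01 | shift mm [  23.8 -171.1    0.5] spin -0.3289737368228689 F [ 0.15  0.47 -6.69] t 21.325 op 0.0178 ff 19.98
0.14
pos [0.444  0.1981 0.2855] yaw_y 2.954 q6 -1.01 | shift mm [   4.8 -164.6    0.5] spin -0.3289737368228689 F [ 0.15  0.47 -6.69] t 21.325 op 0.0178 ff 19.98
0.16
pos [0.444  0.1981 0.2855] yaw_y 2.954 q6 -1.01 | shift mm [ -14.1 -158.2    0.5] spin -0.3289737368228689 F [ 0.15  0.47 -6.69] t 21.325 op 0.0178 ff 19.98
```

jog_arm(rows=[[0, 0, -15, -0.1645, 255], [0, 0, 0, -0.1645, 255], [30, 0, 0, 0, 255], [42, 0, 0, 0, 255], [32, -15, 0, 0, 255], [0, -32, 0, 0, 255], [0, -40, 0, 0, 255], [0, -37, 0, 0, 255], [0, -30, 0, 0, 255], [0, 0, 0, 0, 255], [0, 0, 0, 0, 255], [0, 0, 0, 0, 255]])

```text
clock: 22.82
position: [0.6105, 0.1167, 0.3009]
eef_rot: [-0.0, 0.755, -0.655, 0.0]
wrist_force: [-0.3, 0.2, -6.9]
opening: 0.0179
finger_force: 20.0
```

Run:
```python
from h import *
print(tilt()); tool([.6113,.1171,.195],.141)
im,c=snap('scene','s8.png'); 
im,c=snap('wrist','w8.png')
```

```text
[([370.53, 208.87], 15, np.float64(-0.2098), np.float64(0.79)), ([202.62, 245.25], 16, np.float64(-0.2211), np.float64(0.06))]
pos [0.6106 0.1168 0.3011] yaw_y -3.0 q6 -0.36 | shift mm [ -0.2  -0.8 106.1] spin 0.0003078156809284138 F [-0.7  -0.71 -7.25] t 22.875 op 0.0178 ff 20.0
```

jog_arm(rows=[[0, -0.8, 12, 0, 255], [0, 0, 18, 0, 255], [0, 0, 18, 0, 255], [0, 0, 18, 0, 255], [0, 0, 15, 0, 255], [0, 0, 12, 0, 255], [0, 0, 6, 0, 255], [0, 0, 3, 0, 255], [0, 0, 0, 0, 255]], squeeze=20)

```text
clock: 24.1
position: [0.612, 0.1169, 0.1988]
eef_rot: [-0.0, 0.755, -0.656, 0.0]
wrist_force: [0.2, -0.2, -7.2]
opening: 0.0181
finger_force: 20.0
```

jog_arm(rows=[[0, 0, 2, 0, 255], [0, 0, 2, 0, 255], [0, 0, 2, 0, 255], [0, 0, 2, 0, 255], [0, 0, 2, 0, 255], [0, 0, 2, 0, 255], [0, 0, 2, 0, 255], [0, 0, 2, 0, 255], [0, 0, 0, 0, 255], [0, 0, 0, 0, 255]], squeeze=14)

```text
clock: 25.35
position: [0.6118, 0.1169, 0.1826]
eef_rot: [0.0, 0.755, -0.656, -0.0]
wrist_force: [-0.9, 0.0, -6.0]
opening: 0.0179
finger_force: 14.0
```

```bash
cat >> h.py <<'E'
def feel(n=4):
    fs=[]; ts=[]
    for i in range(n):
        t=tilt(); ts.append([a[2] if len(a)>1 else np.nan for a in t]); fs.append(get_state()['wrist_force'])
    print('tilt',np.mean(ts,0).round(4),np.mean(ts).round(4),'F',np.mean(fs,0).round(2),'pos',get_state()['position'].round(4),'t',get_state()['clock'])
E
python3 -c "
from h import *
feel()"
```

```text
tilt [-0.1599 -0.1743] -0.1671 F [-1.18 -0.04 -5.5 ] pos [0.6118 0.1168 0.1826] t 25.55
```

jog_arm(rows=[[0, 0, 2, 0, 255], [0, 0, 2, 0, 255], [0, 0, 2, 0, 255], [0, 0, 2, 0, 255], [0, 0, 2, 0, 255], [0, 0, 0, 0, 255], [0, 0, 0, 0, 255]], squeeze=12)

```text
clock: 26.42
position: [0.6118, 0.1168, 0.1726]
eef_rot: [0.0, 0.755, -0.656, -0.0]
wrist_force: [-3.4, 1.1, -2.5]
opening: 0.0181
finger_force: 12.0
```

```bash
python3 -c "
from h import *
feel()"
```

```text
tilt [-0.0587 -0.0791] -0.0689 F [-3.62  1.64 -2.18] pos [0.6118 0.1169 0.1726] t 26.625
```

jog_arm(rows=[[0, 0.4, 1.5, 0, 255], [0, 0.4, 1.5, 0, 255], [0, 0.2, 1, 0, 255], [0, 0, 1, 0, 255], [0, 0, 0, 0, 255], [0, 0, 0, 0, 255], [0, 0, 0, 0, 255]], squeeze=12)

```text
clock: 27.5
position: [0.611, 0.1166, 0.1676]
eef_rot: [0.0, 0.755, -0.656, 0.0]
wrist_force: [-1.5, -0.8, -1.9]
opening: 0.0182
finger_force: 12.0
```

```bash
python3 -c "
from h import *
feel()"
```

```text
tilt [-0.0172 -0.0349] -0.026 F [-0.84 -0.95 -1.53] pos [0.6109 0.1166 0.1676] t 27.7
```

jog_arm(rows=[[0, 0, 1, 0, 255], [0, 0, 1, 0, 255], [0, 0, 0.5, 0, 255], [0, 0, 0, 0, 255], [0, 0, 0, 0, 255], [0, 0, 0, 0, 255]], squeeze=10)

```text
clock: 28.45
position: [0.6109, 0.1168, 0.1651]
eef_rot: [-0.0, 0.755, -0.656, 0.0]
wrist_force: [-1.5, -1.1, -0.8]
opening: 0.0179
finger_force: 10.0
```

```bash
python3 -c "
from h import *
feel(6)"
```

```text
tilt [ 0.0053 -0.0078] -0.0012 F [-1.75 -0.54 -1.53] pos [0.6109 0.1167 0.165 ] t 28.75
```

jog_arm(rows=[[0.5, 0, 0, 0, 255], [1, 0.1, 0, 0, 255], [1, 0.1, 0, 0, 255], [1, 0, 0, 0, 255], [0.5, 0, 0, 0, 255], [0, 0, 0, 0, 255], [0, 0, 0, 0, 255], [0, 0, 0, 0, 255]], squeeze=15)

```text
clock: 29.75
position: [0.6113, 0.1138, 0.1651]
eef_rot: [-0.001, 0.755, -0.655, -0.0]
wrist_force: [-3.8, 4.7, 0.0]
opening: 0.0181
finger_force: 15.0
```

```bash
python3 -c "
from h import *
feel(10)"
```

```text
tilt [ 0.0062 -0.0112] -0.0025 F [-3.33  4.82 -0.73] pos [0.6113 0.1138 0.1651] t 30.25
```

jog_arm(rows=[[0, 0, 0.5, 0, 255], [0, 0, 0.5, 0, 255], [0, 0, 0.5, 0, 255], [0, 0, 0, 0, 255], [0, 0, 0, 0, 255], [0, 0, 0, 0, 255]], squeeze=10)

```text
clock: 31.0
position: [0.6114, 0.1129, 0.1636]
eef_rot: [-0.0, 0.755, -0.656, 0.0]
wrist_force: [-2.3, 3.9, -0.6]
opening: 0.0179
finger_force: 10.0
```

```bash
python3 -c "
from h import *
feel(10)"
```

```text
tilt [0.0185 0.0029] 0.0107 F [-1.98  4.13 -0.27] pos [0.6114 0.1128 0.1636] t 31.5
```

jog_arm(rows=[[1, 0.1, 0, 0, 255], [1, 0.1, 0, 0, 255], [1, 0, 0, 0, 255], [1, 0, 0, 0, 255], [1, 0, 0, 0, 255], [-0.4, 0, 0, 0, 255], [-0.4, 0, 0, 0, 255], [0, 0, 0, 0, 255], [0, 0, 0, 0, 255]], squeeze=15)

```text
clock: 32.62
position: [0.6119, 0.1084, 0.1637]
eef_rot: [-0.0, 0.755, -0.656, 0.0]
wrist_force: [1.0, 3.1, -0.1]
opening: 0.0181
finger_force: 15.0
```

```bash
python3 -c "
from h import *
feel(10)
im,c=snap('scene','s9.png')"
```

```text
tilt [0.0174 0.0029] 0.0101 F [ 0.78  1.9  -0.03] pos [0.6119 0.1085 0.1637] t 33.125
```

jog_arm(rows=[[1, 0, -0.3, 0, 255], [1, 0, -0.3, 0, 255], [1, 0, -0.2, 0, 255], [0.8, 0, 0, 0, 255], [-0.5, 0, 0, 0, 255], [-0.5, 0, 0, 0, 255], [0, 0, 0, 0, 255], [0, 0, 0, 0, 255]], squeeze=15)

```text
clock: 34.17
position: [0.6121, 0.1059, 0.1644]
eef_rot: [-0.0, 0.755, -0.656, 0.0]
wrist_force: [0.8, 4.4, -0.2]
opening: 0.0179
finger_force: 15.0
```

```bash
python3 -c "
from h import *
feel(16)"
```

```text
tilt [ 0.0098 -0.0046] 0.0026 F [ 1.5   4.07 -0.05] pos [0.6121 0.1059 0.1644] t 34.975
```

jog_arm(rows=[[-0.4, 0, 0, 0, 255], [-0.4, -0.1, 0, 0, 255], [0, 0, 0, 0, 255], [0, 0, 0, 0, 255], [0, 0, 0, 0, 255]], squeeze=4)

```text
clock: 35.6
position: [0.612, 0.1063, 0.1643]
eef_rot: [0.0, 0.755, -0.656, 0.0]
wrist_force: [2.3, -0.5, -0.6]
opening: 0.018
finger_force: 4.0
```

```bash
python3 -c "
from h import *
feel(10)"
```

```text
tilt [ 0.0102 -0.0026] 0.0038 F [ 2.45 -0.53 -0.24] pos [0.612  0.1066 0.1644] t 36.1
```

jog_arm(rows=[[0, 0, 0, 0, 190], [0, 0, 0, 0, 170], [0, 0, 0, 0, 160], [0, 0, 0, 0, 160]])

```text
clock: 36.6
position: [0.6119, 0.1066, 0.1643]
eef_rot: [0.0, 0.755, -0.656, -0.0]
wrist_force: [0.2, -0.3, -0.5]
opening: 0.0326
finger_force: 0.0
```

```bash
python3 -c "
from h import *
for i in range(4): feel(5)
print(get_state()['opening'])"
```

```text
tilt [0.0205 0.0091] 0.0148 F [ 0.06  0.36 -0.07] pos [0.612  0.1066 0.1644] t 36.85
tilt [0.0225 0.0112] 0.0169 F [ 0.13 -0.31  0.3 ] pos [0.612  0.1066 0.1644] t 37.1
tilt [0.022  0.0116] 0.0168 F [ 0.08  0.13 -0.43] pos [0.612  0.1066 0.1644] t 37.35
tilt [0.0219 0.0112] 0.0166 F [ 0.32  0.42 -0.01] pos [0.612  0.1066 0.1644] t 37.6
0.0322643200468043
```

jog_arm(rows=[[0, 0, 0, 0, 200], [0, 0, 0, 0, 255], [0, 0, 0, 0, 255], [0, 0, 0, 0, 255]], squeeze=12)

```text
clock: 38.1
position: [0.612, 0.1066, 0.1644]
eef_rot: [-0.0, 0.755, -0.656, -0.0]
wrist_force: [0.4, 0.7, -0.3]
opening: 0.0179
finger_force: 12.0
```

jog_arm(rows=[[1, 0, -0.2, 0, 255], [1, 0, -0.2, 0, 255], [1, 0, -0.2, 0, 255], [1, 0, -0.2, 0, 255], [1, 0, -0.2, 0, 255], [1, 0, 0, 0, 255], [1, 0, 0, 0, 255], [1, 0, 0, 0, 255], [-0.5, 0, 0, 0, 255], [-0.5, 0, 0, 0, 255], [0, 0, 0, 0, 255], [0, 0, 0, 0, 255]], squeeze=15)

```text
clock: 39.6
position: [0.6131, 0.0998, 0.1654]
eef_rot: [-0.0, 0.755, -0.656, 0.0]
wrist_force: [-0.3, 2.8, -0.1]
opening: 0.0174
finger_force: 15.0
```

```bash
python3 -c "
from h import *
feel(8)"
```

```text
tilt [ 0.0087 -0.0073] 0.0007 F [0.06 4.24 0.1 ] pos [0.6131 0.0998 0.1654] t 40.0
```

jog_arm(rows=[[-0.4, 0, 0, 0, 255], [-0.3, 0, 0, 0, 255], [0, 0, 0, 0, 255], [0, 0, 0, 0, 190], [0, 0, 0, 0, 170], [0, 0, 0, 0, 160], [0, 0, 0, 0, 160]], squeeze=4)

```text
clock: 40.88
position: [0.6128, 0.1003, 0.1653]
eef_rot: [0.0, 0.755, -0.656, -0.0]
wrist_force: [1.3, 0.1, 0.3]
opening: 0.0325
finger_force: 0.0
```

```bash
python3 -c "
from h import *
for i in range(4): feel(5)"
```

```text
tilt [0.0196 0.0048] 0.0122 F [ 0.12  0.04 -0.06] pos [0.6129 0.1004 0.1654] t 41.125
tilt [0.0214 0.0104] 0.0159 F [ 0.05 -0.48 -0.05] pos [0.6129 0.1004 0.1654] t 41.375
tilt [0.0224 0.0109] 0.0167 F [ 0.04 -0.21  0.49] pos [0.6129 0.1004 0.1654] t 41.625
tilt [0.0209 0.0114] 0.0161 F [ 0.09 -0.3   0.12] pos [0.6129 0.1004 0.1654] t 41.875
```

Equilibrium did not change, so the red carrier was not sliding: the pads slipped or it pitched. Rise and measure where it is.

jog_arm(rows=[[0, 0, 0, 0, 120], [0, 0, -10, 0, 120], [0, 0, -35, 0, 120], [0, 0, -45, 0, 120], [0, 0, -10, 0, 120], [0, 0, 0, 0, 120]])

```text
clock: 42.62
position: [0.6131, 0.1005, 0.2664]
eef_rot: [-0.001, 0.755, -0.656, 0.0]
wrist_force: [-0.7, 0.5, -0.9]
opening: 0.0464
finger_force: 0.0
```

Run:
```python
from h import *
im2,cs=snap('scene','s10.png'); im,c=snap('wrist','w10.png')
psi=.141;t=.016;P=np.array([.6245,.024,.135])
bx=np.array([np.cos(psi),np.sin(psi),0]);yh=np.array([-np.sin(psi),np.cos(psi),0])
by=yh*np.cos(t)-np.array([0,0,np.sin(t)]); bz=yh*np.sin(t)+np.array([0,0,np.cos(t)])
for n,I,C in (('wrist',im,c),('scene',im2,cs)):
    h=cv2.cvtColor(I,cv2.COLOR_RGB2HSV).astype(int); m=(((h[:,:,0]<6)|(h[:,:,0]>174))&(h[:,:,1]>150)&(h[:,:,2]>60)).astype(np.uint8)
    k,l,st,ce=cv2.connectedComponentsWithStats(m)
    print(n,[(s.tolist(),e.round(1).tolist()) for s,e in zip(st[1:],ce[1:]) if s[4]>15])
    for d in (.075,.085,.095):
        q=np.array([proj(C,P+bx*a+by*(d+b)+bz*z) for a in(.009,-.009) for b in (.013,-.013) for z in (.019,.057)])
        print(d,'tab box',q.min(0).round(1),q.max(0).round(1))
a=cv2.resize(im,None,fx=1,fy=1)[0:300]; b=cv2.resize(im2[190:265,280:430],None,fx=3.75,fy=3.75,interpolation=cv2.INTER_CUBIC)
b=np.hstack([b[:, :560],np.zeros((b.shape[0],max(0,560-b.shape[1]),3),np.uint8)])
cv2.imwrite('pics/c10.png',np.vstack([a,b])[:,:,::-1])
print(tilt()); tool([0,0,0])
```

```text
wrist [([250, 197, 8, 2, 16], [253.5, 197.5]), ([301, 197, 11, 2, 19], [306.2, 197.4]), ([270, 209, 21, 40, 670], [280.0, 232.2])]
0.075 tab box [268.3 190.9] [291.8 232.9]
0.085 tab box [268.4 201.9] [291.6 244.8]
0.095 tab box [268.5 212.7] [291.5 256.4]
scene [([314, 212, 9, 11, 88], [317.9, 216.6]), ([313, 237, 10, 12, 93], [316.8, 242.9])]
0.075 tab box [307.2 209.8] [318.7 224.2]
0.085 tab box [310.8 209.5] [322.5 223.8]
0.095 tab box [314.5 209.2] [326.2 223.5]
[([369.84, 219.84], 19, np.float64(0.0202), np.float64(0.19)), ([197.28, 235.11], 18, np.float64(0.0116), np.float64(0.04))]
pos [0.6122 0.1002 0.264 ] yaw_y -3.001 q6 -0.34 | shift mm [ 13.3 620.2 264. ] spin None F [-0.84  0.41  0.47] t 42.775 op 0.0464 ff 0.0
```

View pics/c10.png

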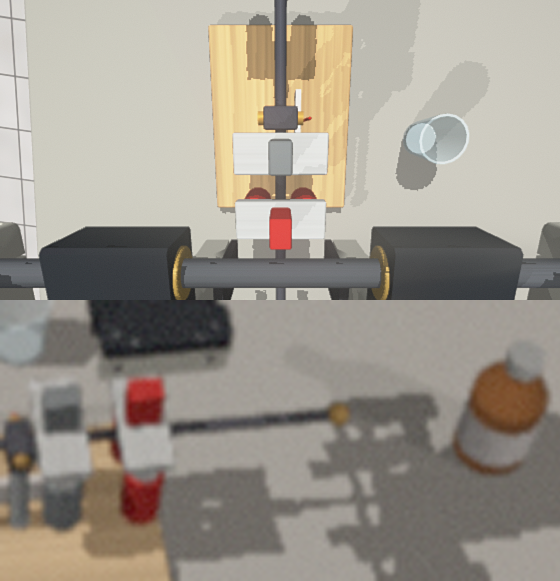

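Tab in the wrist view at rows 209–249, so red sits at d≈90 mm (the pads had slipped along it). Regrip centred, unload partly, and slide with a firm grip.

jog_arm(rows=[[-7, -0.6, 10, 0, 130], [-6.8, -0.6, 25, 0, 140], [0, 0, 35, 0, 140], [0, 0, 20, 0, 140], [0, 0, 11, 0, 150], [0, 0, 0, 0, 150], [0, 0, 0, 0, 150]], squeeze=12)

```text
clock: 43.65
position: [0.6127, 0.1144, 0.1651]
eef_rot: [-0.0, 0.755, -0.655, 0.0]
wrist_force: [0.2, 0.6, 0.6]
opening: 0.0358
finger_force: 0.0
```

Run:
```python
from h import *
tool([.6118,.114,.1636],.141); feel(1)
```

```text
pos [0.6127 0.1144 0.1651] yaw_y -3.0 q6 -0.36 | shift mm [0.3 0.9 1.5] spin 0.00021309875438291215 F [0.18 0.61 0.59] t 43.65 op 0.0358 ff 0.0
tilt [0.0218 0.0134] 0.0176 F [-0.2   0.53  0.06] pos [0.6127 0.1145 0.1653] t 43.7
```

jog_arm(rows=[[0, 0.8, 1, 0, 180], [0, 0, 0, 0, 200], [0, 0, 0, 0, 255], [0, 0, 0, 0, 255], [0, 0, 0, 0, 255]], squeeze=30)

```text
clock: 44.32
position: [0.6112, 0.1141, 0.1633]
eef_rot: [0.0, 0.755, -0.656, -0.0]
wrist_force: [-1.3, 0.4, -0.3]
opening: 0.0178
finger_force: 30.0
```

jog_arm(rows=[[0, 0, -1.5, 0, 255], [0, 0, -2, 0, 255], [0, 0, -2, 0, 255], [0, 0, -2, 0, 255], [0, 0, -1.5, 0, 255], [1, 0, 0, 0, 255], [1.5, 0, 0, 0, 255], [1.5, 0, 0, 0, 255], [1.5, 0, 0, 0, 255], [1.5, 0, 0, 0, 255], [0, 0, 0, 0, 255], [0, 0, 0, 0, 255]], squeeze=45)

```text
clock: 45.82
position: [0.6123, 0.1069, 0.1723]
eef_rot: [0.0, 0.755, -0.656, 0.0]
wrist_force: [-2.6, 0.5, -1.9]
opening: 0.0177
finger_force: 45.0
```

Run:
```python
from h import *
feel(3)
```

```text
tilt [-0.0695 -0.0861] -0.0778 F [-2.4   1.38 -2.59] pos [0.6123 0.107  0.1723] t 45.975
```

jog_arm(rows=[[0, 0.3, 1.5, 0, 255], [0, 0.2, 1.5, 0, 255], [0, 0, 1.5, 0, 255], [0, 0, 1.5, 0, 255], [0, 0, 0.8, 0, 255], [0, 0, 0, 0, 255], [0, 0, 0, 0, 255], [0, 0, 0, 0, 255]], squeeze=20)

```text
clock: 46.98
position: [0.6121, 0.1073, 0.1658]
eef_rot: [-0.0, 0.755, -0.655, 0.0]
wrist_force: [0.1, 2.7, 0.2]
opening: 0.0179
finger_force: 20.0
```

Run:
```python
from h import *
feel(6)
```

```text
tilt [ 0.0056 -0.0117] -0.0031 F [-0.59  3.73  0.3 ] pos [0.6121 0.1073 0.1657] t 47.275
```

Level with no vertical load: soften the grip, release, observe.

jog_arm(rows=[[0, 0, 0, 0, 255], [0, 0, 0, 0, 255], [0, 0, 0, 0, 190], [0, 0, 0, 0, 170], [0, 0, 0, 0, 160], [0, 0, 0, 0, 160]], squeeze=4)

```text
clock: 48.02
position: [0.6118, 0.107, 0.1655]
eef_rot: [0.0, 0.755, -0.656, -0.0]
wrist_force: [-0.5, -0.3, 0.5]
opening: 0.0322
finger_force: 0.0
```

```bash
python3 -c "
from h import *
for i in range(4): feel(5)"
```

```text
tilt [ 0.0095 -0.0069] 0.0013 F [-0.07  0.11 -0.03] pos [0.6118 0.1071 0.1656] t 48.275
tilt [ 0.0095 -0.0076] 0.001 F [ 0.2  -0.34 -0.26] pos [0.6119 0.1071 0.1656] t 48.525
tilt [ 0.0095 -0.0074] 0.001 F [ 0.12  0.24 -0.27] pos [0.6119 0.1071 0.1656] t 48.775
tilt [ 0.009 -0.007] 0.001 F [-0.31 -0.26 -0.17] pos [0.6118 0.1071 0.1655] t 49.025
```

jog_arm(rows=[[0, 0, 0, 0, 130], [0, 0, 0, 0, 120], [0, 0, -10, 0, 120], [0, 0, -30, 0, 120], [0, 0, -45, 0, 120], [0, 0, -25, 0, 120], [0, 0, 0, 0, 120], [0, 0, 0, 0, 120], [0, 0, 0, 0, 120], [0, 0, 0, 0, 120]])

```text
clock: 50.28
position: [0.6116, 0.107, 0.2748]
eef_rot: [0.001, 0.755, -0.656, -0.0]
wrist_force: [-0.4, -0.2, -0.2]
opening: 0.0463
finger_force: 0.0
```

```bash
python3 -c "
from h import *
feel(4)
t=tilt(); m=np.mean([a[2] for a in t]); print(t)
if abs(m)<.008: print(env.finish_job())"
```

```text
tilt [ 0.0072 -0.0073] -0.0001 F [-0.13 -0.44 -0.13] pos [0.6118 0.1071 0.2753] t 50.475
[([370.12, 219.41], 17, np.float64(0.0103), np.float64(0.06)), ([197.5, 236.0], 16, np.float64(-0.0072), np.float64(0.09))]
the job is handed in; nothing more can be done
None
```

Job handed in at about 50 s: blue hangs on the white band and red at about 83 mm on the grey arm, both let go, with the bar measured level to about 0.001 rad and still; no verdict was returned.

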